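# Seat a board carrier against the preheater's stops

## Robot

A 6-joint arm with a two-finger parallel gripper is mounted at the origin on the work surface. World frame = base frame: x ahead of the robot, y to its left, z up, the work surface at z = 0. Lengths are in mm, angles in rad, forces in N, time in s.
With the tool pointing down it reaches from about 275 to 750 mm from the base axis. Payload 10.2 kg.
Tool frame: the origin (TCP) lies at the very end of the fingers, on their centre line; the grasp point (between the pads) lies 19 mm behind it; z points along the fingers, x is the direction in which the jaws open and shut, and the axes are right-handed (so a half turn about z gives the same grasp; the last joint's range is limited). The gripper opens to 85 mm and grips with 20 to 120 N. Pads are 22 mm wide; open, the fingers measure 114 mm over their backs; the gripper's body (76 mm by 85 mm) begins 54 mm behind the grasp point. The pads swing forward as they close: fully open they stand 13 mm farther back than shut.
Start: joints at [0.928, 0.313, 1.498, -0, 1.331, -0.223], TCP at [213.991, 479.415, 231.294] pointing down, gripper open.
Joint ranges: [-2.94, 2.94], [-0.97, 2.17], [0.19, 2.56], [-1.23, 4.37], [0.02, 3.11], [-2.88, 2.88]. Speed limits (rad/s): [2.39, 2.39, 3.01, 3.14, 3.14, 3.14].

## Interface

Orientations are given as a unit quaternion [w, x, y, z].
In Python, from rig import telemetry, capture, camera_model, finish_job gives the robot as it stands.
- The arm moves only by the shell command python3 -m inch 'ROWS' [FORCE]. ROWS is JSON, a list of rows, each a list of 5 numbers: the shift along the tool's x, y, z in m, then the turn about the tool's z in rad, then the finger opening in m, from 0 to 0.0854. A call has exactly 5 rows; each row shifts and turns the pose as measured when the row begins, along the tool's axes as they then stand; what a row does not reach is not made up. A row lasts 1/12 s, in which the tool goes at most 41.7 mm and 7.16 degrees, less where a joint would pass 70% of its speed; a pose out of reach is approached as far as the arm can. A call with a gripper value outside its range is refused whole. The fingers move at their own pace and stop on an object; FORCE is the grip in N (left out, the last holds). Time passes only in rows, so rows that do not move let the fingers close, or fill a call up. It gives the time, the measured TCP pose, the force and the opening at its end, in the units of the state.
- telemetry.sense(): the state, without advancing time (a new reading comes with each control period).
- capture(name): name is "side" or "top" or "wrist"; returns the picture (420x560x3 uint8, blue, green, red); there is no depth.
- camera_model(name): a dict with "mtx" (3x3 intrinsics, pixels), "k1" (the pictures are not rectified: a ray, as slopes to the right and down, at radius r is drawn at 1 + k1 r^2 times it, then the intrinsics apply), "camera_from_world" (4x4, takes a point from world to camera coordinates). Camera axes: x right, y down, z forward; pixel columns grow to the right and rows downward; lengths in mm; the calibration is good to about 2 mm. A picture is of the moment at which its call begins: read the wrist's pose just before it. camera_model takes no time and is no camera call; for the wrist camera it gives the pose at the moment of the call.
- finish_job(): hands the job in, once; it reports no verdict.
The state is a dict: "time_s": time; "joints": joint angles; "dq": joint speeds; "tau": joint torques, N m; "eef_pos": TCP position; "ee_rot": TCP orientation; "force": force on the tool from outside, world axes, zero at the start; "wrist_torque": the same for the moment, N m; "grip_width": opening from 0.0 (shut) to 1.0 (fully open).
Only numpy, scipy, OpenCV 4.12 (cv2) and the standard library are available. Lean on these libraries where they do the work, as an engineer would, in place of code of your own. Each camera call takes 0.05 s, during which the arm holds its last target. There are 200 camera calls.

## Task

Get the board ready for preheating: with the fingertips, gently push the black board carrier across the preheater's deck into the corner of its stops, so that its short end sits against the end stop and its long side flush against both side stops, and push the sliding clamp jaw up against its other long side. Only push: do not pinch the carrier or the jaw, never lift the carrier off the deck, and leave everything else where it is.

Things in the scene. Friction and masses are not known exactly. Their poses are not given: they have to be found in the camera images.
- preheater: Low blue board preheater, fixed (place and yaw vary). Mint-green slotted deck, flat top at z = 36 mm, spanning x -125..125, y -200..180 mm about the origin, which lies on the table; orange heating pad let in flush. +x points away from the robot, +y to its left. A blue controller box, 52 mm high on the deck, covers x -90..50, y 87..173 mm
- side_stops (a point): Point on the deck, fixed to the preheater and with its axes, half-way between its two side stops, in the line of their faces: at x = 15, y = 45, z = 36 mm in the preheater's frame. The side stops are two blue screwed blocks, 22 (x) x 20 (y) x 16 mm high with a 7 mm screw on top, at 40 mm to either side of this point along x; their stop faces look to -y
- end_stop: Blue screwed block on the deck like the side stops, 20 (x) x 22 (y) x 16 mm high plus screw, axes parallel to the preheater's; fixed, but set anywhere from x = 80 to 98 mm (y about -4 mm) in the preheater's frame. Origin at the centre of its underside; its stop face looks to -x, 10 mm from the origin
- carrier: Loose black frame holding an odd-shaped dark green laptop board, 120 (x) x 90 (y) x 12 mm, 0.17 to 0.34 kg, flat on the deck, up to 0.15 rad askew. Origin at the centre of its underside; x along its long sides. Seated, its +x end meets the end stop, its +y side both side stops, its axes parallel to the preheater's. Slides with ordinary friction (1 to 4 N)
- carrier_centre (a point): The carrier's centre, half-way up (6 mm above its underside)
- jaw: Blue clamp jaw, 60 mm wide in x, on the carrier's -y side, axes as the preheater's. It slides only along y (at x = 18 mm, nose from y = -147 to -35 mm; starts within 10 mm of -147) and stays where left; about 2.5 N moves it. Origin on the deck under the nose face, which looks to +y: nose 16 mm high, behind it a steel thumb nut, 26 mm high, then a finger tab (see jaw_tab)
- jaw_tab (a point): Middle of the outer face of the jaw's upright finger tab, 40 (x) x 26 mm high: the place to push, towards +y. It looks to -y, 32 mm behind the nose face, 13 mm above the deck
- flux_jar: Small jar with a red cap, 34 mm wide and 34 mm high, standing on the far right part of the deck; leave it. Origin at its underside
- thumb_nut: Brass thumb nut, 20 mm wide, 14 mm high, on the near left part of the deck; leave it. Origin at its underside
- solder_spool: Grey spool of solder, 60 mm wide, 42 mm high, on the table to the left; leave it
- cleaner_bottle: White bottle with a blue cap, 56 mm wide, 115 mm high, on the table to the left; leave it
- tape_roll: Amber roll of tape, 66 mm wide, 25 mm high, on the table to the left; leave it
- multimeter: Yellow and grey multimeter lying flat, 165 x 82 x 38 mm, on the table to the right; leave it
- screwdriver: Screwdriver with a blue handle, 150 mm long, lying on the table to the right of the preheater; leave it
Things that resemble listed ones, but are neither listed nor needed, are in the scene too. Of the things that look like the carrier, the smallest one is meant.

How it is judged (in metres and radians):
At the end, for the whole second after the job is handed in: The carrier lies flat and still on the deck, its end within 3 mm of the end stop and its long side within 3 mm of the side stops' faces and parallel to them within 0.03 rad, and the jaw's nose is within 3 mm of the carrier's other long side (x of carrier_centre in the frame of end_stop between -0.073 and -0.067 m and y of carrier_centre in the frame of preheater between -0.003 and 0.003 m and angle between the x axis of carrier and the x axis of preheater, either way round below 0.03 rad and z of carrier_centre in the frame of preheater below 0.045 m and angle between carrier's own z axis and vertical below 0.03 rad and y of jaw in the frame of carrier above -0.048 m and linear speed of each of carrier, jaw below 0.01 m/s); the robot touches nothing.
It fails at once if the carrier is lifted off the deck (more than 5 mm) or tipped (z of carrier_centre in the frame of preheater above 0.047 m or angle between carrier's own z axis and vertical above 0.1 rad).
It fails at once if the carrier or the jaw is pinched or shoved hard (over 45 N in all between it and the fingers) (contact force between the fingers and carrier above 45 N or contact force between the fingers and jaw above 45 N).
It fails at once if another loose thing is moved more than 15 mm (distance of any of flux_jar, thumb_nut, solder_spool, cleaner_bottle, tape_roll, multimeter, screwdriver from where it was at the start of the episode above 0.015 m).
It also fails if it takes over 64 s, if anything falls off the work surface, if the arm or the gripper's body presses on something with over 40 N, if the wrist force passes 120 N, or if a joint passes its speed limit or range.

## Working session

There is one attempt and no reset: what is moved stays moved. The work goes in short steps, Python scripts to look and compute and a shell command to move; the robot and the scene stay as the last step left them, time stands still between calls to the robot, and variables do not carry over. Pictures are saved under pics/ and viewed, about 8 in all and at most 12, crops included, and the job is handed in when it is done.

```bash
mkdir -p pics; ls
python3 - <<'E'
from rig import telemetry, capture, camera_model
import cv2
for n in("top","side"):
    cv2.imwrite(f"pics/{n}0.png",capture(n)); m=camera_model(n); print(n,m)
s=telemetry.sense(); print(s)
E
```

```text
pics
top {'mtx': array([[404.79268957,   0.        , 276.0136145 ],
       [  0.        , 404.79268957, 207.51391087],
       [  0.        ,   0.        ,   1.        ]]), 'k1': 0.002831074709815873, 'camera_from_world': array([[-7.11563790e-03, -9.99742121e-01,  2.15652365e-02,
        -1.69312398e+01],
       [-9.86953961e-01,  3.55250646e-03, -1.60963534e-01,
         5.34448600e+02],
       [ 1.60845414e-01, -2.24292538e-02, -9.86724724e-01,
         1.02835175e+03],
       [ 0.00000000e+00,  0.00000000e+00,  0.00000000e+00,
         1.00000000e+00]])}
side {'mtx': array([[474.61598912,   0.        , 274.61854758],
       [  0.        , 474.61598912, 210.59349445],
       [  0.        ,   0.        ,   1.        ]]), 'k1': -0.15919005392800506, 'camera_from_world': array([[-9.20235859e-01, -3.90508175e-01,  2.58713953e-02,
         4.81676410e+02],
       [-2.04680048e-01,  4.23878140e-01, -8.82288728e-01,
         1.71714256e+02],
       [ 3.33574642e-01, -8.17209084e-01, -4.69997096e-01,
         1.33958844e+03],
       [ 0.00000000e+00,  0.00000000e+00,  0.00000000e+00,
         1.00000000e+00]])}
{'time_s': 0.1, 'joints': array([ 9.27595635e-01,  3.13382625e-01,  1.49833252e+00, -2.77292070e-05,
        1.33098990e+00, -2.23420907e-01]), 'dq': array([-0.00201682, -0.00153319, -0.00275351,  0.00131498, -0.00144217,
        0.00162657]), 'tau': array([ 3.29701834e-03, -4.12896466e+01, -2.60140747e+01, -8.94516256e-05,
        2.98377679e-03,  7.25853579e-05]), 'eef_pos': array([213.86194354, 479.22734457, 230.80890891]), 'ee_rot': array([ 2.04448224e-04,  8.38913852e-01,  5.44263942e-01, -5.17431454e-04]), 'force': array([-0.22990444,  0.15261354, -0.99865434]), 'wrist_torque': array([ 0.04324486,  0.03376178, -0.08572791]), 'grip_width': 0.9994881229658101}
```

View pics/top0.png

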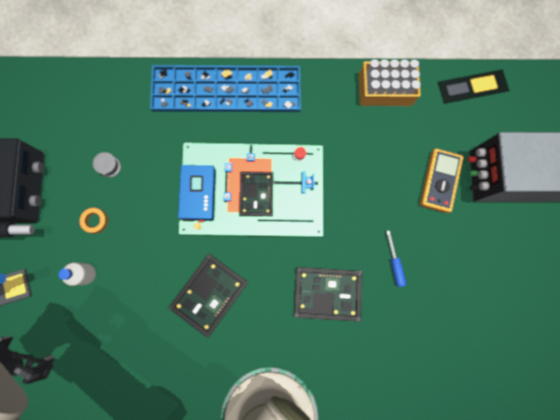

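View pics/side0.png

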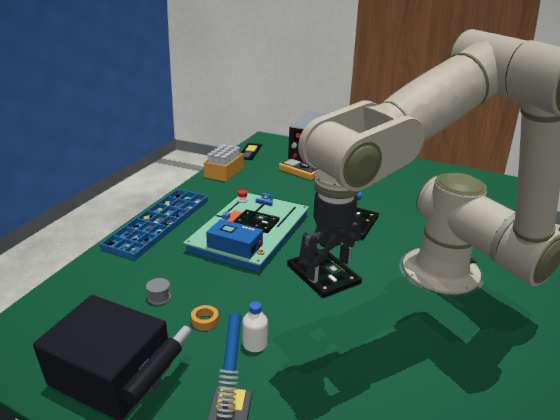

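The top picture shows the preheater with its deck corners at about (184,143), (323,143), (323,235) and (180,235). The carrier is at (257,193), the jaw at (309,182), the jar at (300,153) and the end stop at (251,156). The larger decoy boards lie on the table.

```bash
cat > h.py <<'E'
import numpy as np, cv2
from rig import camera_model
def px2w(n,uv,z,m=None):
    m=m or camera_model(n); K=m["mtx"];T=np.array(m["camera_from_world"])
    out=[]
    for p in uv:
        d=np.array([(p[0]-K[0,2])/K[0,0],(p[1]-K[1,2])/K[1,1]]);s=d.copy()
        for _ in range(10): s=d/(1+m["k1"]*(s@s))
        r=T[:3,:3].T@np.r_[s,1]; c=-T[:3,:3].T@T[:3,3]
        out.append((c+r*(z-c[2])/r[2])[:2])
    return np.array(out)
def w2px(n,P,m=None):
    m=m or camera_model(n);T=np.array(m["camera_from_world"]);q=np.asarray(P,float)@T[:3,:3].T+T[:3,3]
    s=q[:,:2]/q[:,2:]; s=s*(1+m["k1"]*(s**2).sum(1,keepdims=True)); K=m["mtx"]
    return s*[K[0,0],K[1,1]]+[K[0,2],K[1,2]]
E
python3 - <<'E'
from h import *
im=cv2.imread("pics/top0.png")
c=im[135:245,170:335]; cv2.imwrite("pics/c1.png",cv2.resize(c,None,fx=4.8,fy=4.8,interpolation=cv2.INTER_CUBIC))
hsv=cv2.cvtColor(im,cv2.COLOR_BGR2HSV); sub=np.zeros(im.shape[:2],np.uint8); sub[135:245,170:335]=1
mk=((hsv[...,2]>150)&(hsv[...,0]>55)&(hsv[...,0]<95)&(hsv[...,1]>25)).astype(np.uint8)*sub
cs,_=cv2.findContours(mk,cv2.RETR_EXTERNAL,cv2.CHAIN_APPROX_NONE);b=max(cs,key=cv2.contourArea)
w=px2w("top",b[:,0,:],36).astype(np.float32); r=cv2.minAreaRect(w);print(r, cv2.boxPoints(r))
E
```

```text
((588.0101928710938, 44.61219787597656), (384.42938232421875, 253.3926544189453), 88.85371398925781) [[ 457.49396 -145.02945]
 [ 710.8359  -150.0986 ]
 [ 718.5264   234.25385]
 [ 465.1845   239.323  ]]
```

View pics/c1.png

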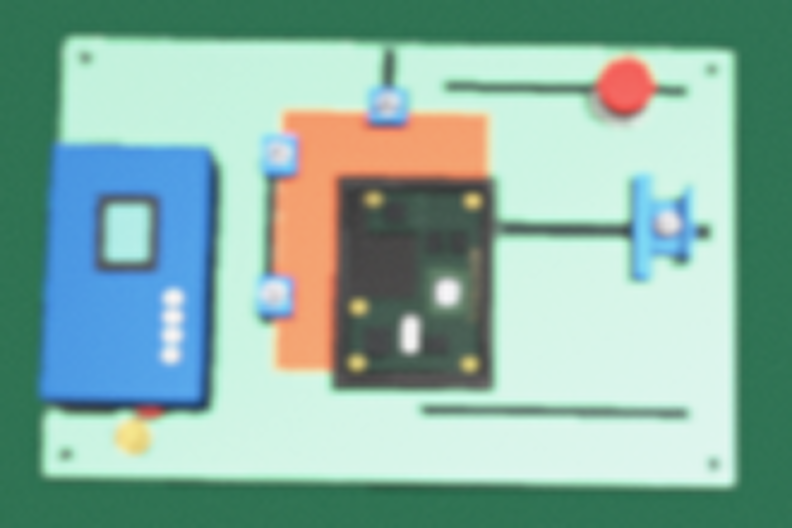

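The crop shows the carrier corners at (338,178), (494,180), (490,388) and (333,386). The stops are at (388,105), (279,157) and (275,297), and the jaw nose edge is at x≈631. The jar cap is at (625,87).

Run:
```python
from h import *
from scipy.optimize import least_squares
f=lambda L:(np.array(L,float)+.5)/4.8-.5+[170,135]
D=px2w("top",f([(65,37),(735,50),(735,487),(42,475)]),36)
M=np.array([(125,180),(125,-200),(-125,-200),(-125,180)])
R=lambda a:np.array([[np.cos(a),-np.sin(a)],[np.sin(a),np.cos(a)]])
s=least_squares(lambda p:(M@R(p[2]).T+p[:2]-D).ravel(),[588,54,0]);p=s.x;print("preheater",p.round(4),s.fun.round(1))
loc=lambda w:((w-p[:2])@R(p[2])).round(1)
for n,L,z in[("carrier",[(338,178),(494,180),(490,388),(333,386)],48),("stopscrews end,s,s",[(388,104),(279,154),(275,294)],59),("noseedge",[(631,178),(631,278)],52),("tabedge",[(692,188),(690,262)],62),("jar",[(625,87)],70),("nut",[(133,436)],50)]:
    w=px2w("top",f(L),z);print(n,w.round(1).tolist(),loc(w).tolist())
c=px2w("top",f([(338,178),(494,180),(490,388),(333,386)]),48);print(c.mean(0),np.linalg.norm(c-np.roll(c,1,0),axis=1))
```

```text
preheater [ 5.879874e+02  5.410440e+01 -2.190000e-02] [ 0.5 -0.4 -0.2  0.8 -0.  -0.2 -0.3 -0.1]
carrier [[630.9, 75.7], [629.6, -11.0], [512.6, -8.2], [514.0, 77.6]] [[42.4, 22.6], [43.0, -64.2], [-74.0, -63.9], [-74.5, 21.9]]
stopscrews end,s,s [[670.2, 47.6], [641.7, 107.5], [563.2, 108.8]] [[82.3, -4.7], [52.5, 54.6], [-26.0, 54.1]]
noseedge [[629.6, -87.2], [572.9, -86.2]] [[44.7, -140.3], [-12.0, -140.6]]
tabedge [[621.3, -119.8], [579.7, -117.8]] [[37.1, -173.2], [-4.5, -172.1]]
jar [[676.5, -83.2]] [[91.5, -135.3]]
nut [[486.8, 185.5]] [[-104.1, 129.1]]
[571.75761447  33.53256462] [116.87546631  86.77596744 117.06239266  85.80993716]
```

```bash
cat > st.py <<'E'
import sys,numpy as np
from rig import telemetry
P=np.array([588.,54.1]);A=-0.0219
def R(a):return np.array([[np.cos(a),-np.sin(a)],[np.sin(a),np.cos(a)]])
s=telemetry.sense();q=s["ee_rot"];w,x,y,z=q
X=np.array([1-2*(y*y+z*z),2*(x*y+w*z)])
e=s["eef_pos"];l=(e[:2]-P)@R(A);Ra=R(A)
print("t",round(s["time_s"],2),"pre-frame",l.round(1),"z",e[2].round(1),"toolx-ang-vs-pre-y",round(np.arctan2(X[1],X[0])-A-np.pi/2,4),"F(pre)",(s["force"][:2]@Ra).round(1),s["force"][2].round(1),"grip",round(s["grip_width"],3))
if len(sys.argv)>1:
    t=np.array([float(v) for v in sys.argv[1:4]]);print("to go: tool x(pre y) %.1f, tool y(pre x) %.1f, tool z %.1f"%(t[1]-l[1],t[0]-l[0],e[2]-t[2]))
E
python3 -m inch '[[0,0,0,-0.1,0],[0,0,0,-0.1,0],[0,0,0,-0.1,0],[0,0,0,-0.1,0],[0,0,0,0,0]]' 20
python3 -m inch '[[-0.029,0.018,0,0,0],[-0.029,0.018,0,0,0],[-0.029,0.018,0,0,0],[-0.029,0.018,0,0,0],[-0.029,0.018,0,0,0]]'
python3 -m inch '[[-0.029,0.018,0,0,0],[-0.029,0.018,0,0,0],[-0.029,0.018,0,0,0],[-0.029,0.018,0,0,0],[-0.029,0.018,0,0,0]]'
python3 -m inch '[[-0.029,0.018,0,0,0],[-0.029,0.018,0,0,0],[-0.029,0.018,0,0,0],[-0.029,0.018,0,0,0],[-0.029,0.018,0,0,0]]'
python3 st.py -112 -21 130
```

```text
time_s: 0.52
eef_pos: [213.3, 478.6, 229.0]
ee_rot: [0.0, 0.708, 0.706, -0.003]
force: [0.2, -0.4, -0.0]
grip_width: 0.299
time_s: 0.93
eef_pos: [301.7, 331.1, 227.5]
ee_rot: [-0.0, 0.71, 0.704, -0.004]
force: [1.5, 0.0, 0.1]
grip_width: 0.001
time_s: 1.35
eef_pos: [391.6, 176.9, 227.5]
ee_rot: [-0.0, 0.716, 0.698, -0.004]
force: [0.2, 0.2, -0.3]
grip_width: -0.002
time_s: 1.77
eef_pos: [479.1, 20.4, 227.5]
ee_rot: [-0.001, 0.723, 0.691, -0.004]
force: [0.3, 0.7, -0.4]
grip_width: 0.004
t 1.77 pre-frame [-108.1  -36.1] z 227.5 toolx-ang-vs-pre-y -0.0222 F(pre) [0.3 0.7] -0.4 grip 0.004
to go: tool x(pre y) 15.1, tool y(pre x) -3.9, tool z 97.5
```

```bash
python3 -m inch '[[0.005,-0.002,0,-0.022,0],[0.005,-0.002,0,0,0],[0.005,0,0,0,0],[0,0,0,0,0],[0,0,0,0,0]]'
python3 st.py -112 -21 60
python3 - <<'E'
from rig import capture,camera_model
import cv2,pickle
m=camera_model("wrist");cv2.imwrite("pics/w1.png",capture("wrist"));pickle.dump(m,open("w1.pkl","wb"))
E
```

```text
time_s: 2.18
eef_pos: [476.9, 32.2, 226.2]
ee_rot: [-0.001, 0.721, 0.693, -0.005]
force: [-0.6, -0.4, 0.3]
grip_width: 0.002
t 2.18 pre-frame [-110.6  -24.3] z 226.2 toolx-ang-vs-pre-y -0.0172 F(pre) [-0.6 -0.4] 0.3 grip 0.002
to go: tool x(pre y) 3.3, tool y(pre x) -1.4, tool z 166.2
```

View pics/w1.png

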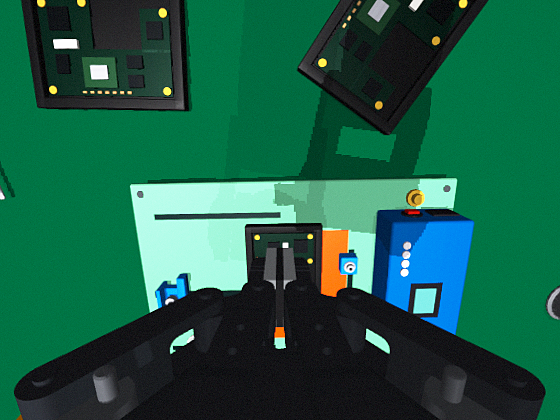

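The wrist view looks back towards the robot. The carrier's near end runs (247,226)–(321,224), and the deck's near corners are at (131,185) and (457,178).

```bash
python3 - <<'E'
from h import *; import pickle
from st import P,A,R
m=pickle.load(open("w1.pkl","rb"))
for n,L,z in[("deck",[(131,185),(457,178)],36),("carrier end",[(247,226),(321,224)],48),("sidestop screw",[(349,266)],59)]:
    w=px2w("wrist",L,z,m);print(n,w.round(1).tolist(),((w-P)@R(A)).round(1).tolist())
E
python3 -m inch '[[0.002,-0.002,0.033,-0.02,0],[0.001,0,0.033,0,0],[0,0,0.033,0,0],[0,0,0.033,0,0],[0,0,0.025,0,0]]'
python3 st.py -112 -21 41
```

```text
t 2.23 pre-frame [-110.7  -24.2] z 226.2 toolx-ang-vs-pre-y -0.0168 F(pre) [ 0.6 -0.3] 0.2 grip 0.0
deck [[459.9, -140.6], [465.9, 236.6]] [[-123.8, -197.4], [-126.1, 179.8]]
carrier end [[510.9, -7.3], [511.6, 77.9]] [[-75.8, -63.1], [-76.9, 22.1]]
sidestop screw [[560.3, 108.8]] [[-28.9, 54.1]]
time_s: 2.65
eef_pos: [477.4, 37.5, 70.5]
ee_rot: [0.006, 0.712, 0.702, 0.001]
force: [0.2, 0.2, -0.7]
grip_width: 0.002
t 2.65 pre-frame [-110.2  -19.1] z 70.5 toolx-ang-vs-pre-y 0.0075 F(pre) [0.1 0.2] -0.7 grip 0.002
to go: tool x(pre y) -1.9, tool y(pre x) -1.8, tool z 29.5
```

```bash
python3 -m inch '[[-0.001,0,0.01,0.007,0],[-0.001,0,0.01,0,0],[0,0,0.007,0,0],[0,0,0.002,0,0],[0,0,0,0,0]]'
python3 st.py -90 -21 41
python3 -m inch '[[0,0.004,0,0,0],[0,0.004,0,0,0],[0,0.004,0,0,0],[0,0.004,0,0,0],[0,0.004,0,0,0]]'
python3 st.py -60 -21 41
```

```text
time_s: 3.07
eef_pos: [474.2, 38.1, 36.3]
ee_rot: [0.003, 0.714, 0.7, -0.002]
force: [0.6, -0.6, -0.4]
grip_width: -0.003
t 3.07 pre-frame [-113.4  -18.5] z 36.3 toolx-ang-vs-pre-y 0.0028 F(pre) [ 0.6 -0.5] -0.4 grip -0.003
to go: tool x(pre y) -2.5, tool y(pre x) 23.4, tool z -4.7
time_s: 3.48
eef_pos: [497.0, 38.4, 38.4]
ee_rot: [0.004, 0.714, 0.701, -0.001]
force: [-0.2, 0.0, -0.4]
grip_width: 0.001
t 3.48 pre-frame [-90.6 -17.7] z 38.4 toolx-ang-vs-pre-y 0.0035 F(pre) [-0.2  0. ] -0.4 grip 0.001
to go: tool x(pre y) -3.3, tool y(pre x) 30.6, tool z -2.6
```

```bash
python3 -m inch '[[-0.002,0.001,-0.002,-0.004,0],[-0.001,0.001,-0.001,0,0],[0,0.002,0,0,0],[0,0.002,0,0,0],[0,0.002,0,0,0]]'
python3 st.py -60 -21 41
python3 -m inch '[[0,0.002,0,0,0],[0,0.002,0,0,0],[0,0.002,0,0,0],[0,0.002,0,0,0],[0,0.002,0,0,0]]'
python3 st.py -60 -21 41
```

```text
time_s: 3.9
eef_pos: [506.0, 34.9, 41.9]
ee_rot: [0.004, 0.712, 0.702, -0.001]
force: [-1.8, -0.2, 0.4]
grip_width: -0.005
t 3.9 pre-frame [-81.6 -21. ] z 41.9 toolx-ang-vs-pre-y 0.0079 F(pre) [-1.8 -0.3] 0.4 grip -0.005
to go: tool x(pre y) 0.0, tool y(pre x) 21.6, tool z 0.9
time_s: 4.32
eef_pos: [516.2, 34.9, 41.8]
ee_rot: [0.003, 0.712, 0.702, -0.001]
force: [-2.2, 0.2, 1.1]
grip_width: 0.004
t 4.32 pre-frame [-71.3 -20.8] z 41.8 toolx-ang-vs-pre-y 0.008 F(pre) [-2.2  0.2] 1.1 grip 0.004
to go: tool x(pre y) -0.2, tool y(pre x) 11.3, tool z 0.8
```

```bash
python3 -m inch '[[0,0.0015,0,0.008,0],[0,0.0015,0,0,0],[0,0.0015,0,0,0],[0,0.0015,0,0,0],[0,0.001,0,0,0]]'
python3 st.py
python3 -m inch '[[0,0.001,0,0,0],[0,0.001,0,0,0],[0,0.001,0,0,0],[0,0.001,0,0,0],[0,0.001,0,0,0]]'
python3 st.py
```

```text
time_s: 4.73
eef_pos: [524.1, 34.8, 41.8]
ee_rot: [0.003, 0.715, 0.699, -0.002]
force: [-2.2, 0.6, 1.2]
grip_width: -0.001
t 4.73 pre-frame [-63.5 -20.7] z 41.8 toolx-ang-vs-pre-y -0.0008 F(pre) [-2.2  0.5] 1.2 grip -0.001
time_s: 5.15
eef_pos: [529.6, 34.6, 41.8]
ee_rot: [0.003, 0.715, 0.699, -0.002]
force: [-2.9, -0.4, 1.2]
grip_width: -0.002
t 5.15 pre-frame [-58.  -20.7] z 41.8 toolx-ang-vs-pre-y -0.0009 F(pre) [-2.9 -0.5] 1.2 grip -0.002
```

```bash
for i in 1; do python3 -m inch '[[0,0.0007,0,0,0],[0,0.0007,0,0,0],[0,0.0007,0,0,0],[0,0.0007,0,0,0],[0,0.0007,0,0,0]]' >/dev/null; python3 st.py; done
python3 - <<'E'
from rig import capture
import cv2
c=capture("top")[135:245,170:335]; cv2.imwrite("pics/c2.png",cv2.resize(c,None,fx=4.8,fy=4.8,interpolation=cv2.INTER_CUBIC))
E
```

```text
t 5.57 pre-frame [-56.7 -20.7] z 41.4 toolx-ang-vs-pre-y -0.0002 F(pre) [-5.9 -1.2] 4.1 grip 0.0
```

View pics/c2.png

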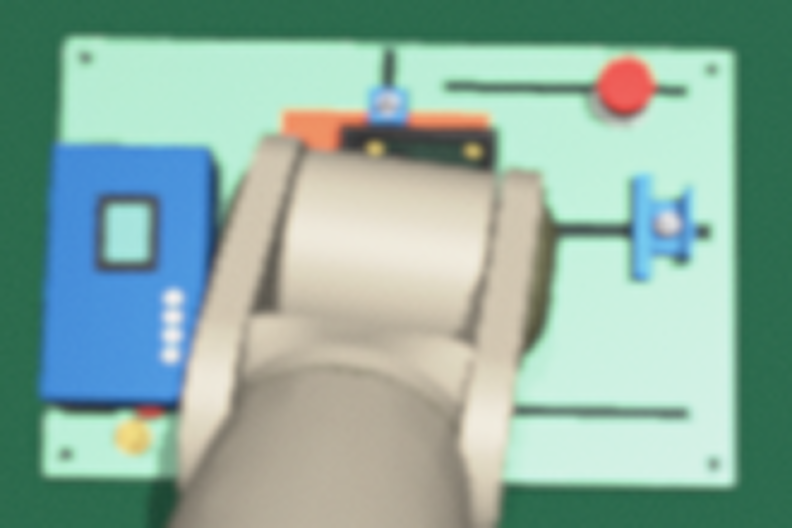

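The carrier's far edge now meets the end stop, at crop (388,125). The force rose to 6 N while the advance stalled. Next I back off and go behind the jaw tab.

```bash
python3 -m inch '[[0,-0.003,0,0,0],[0,-0.006,0,0,0],[0,-0.006,-0.01,0,0],[0,0,-0.03,0,0],[0,0,-0.03,0,0]]' >/dev/null
python3 -m inch '[[-0.015,0.008,-0.005,0,0],[-0.03,0.015,0,0,0],[-0.03,0.015,0,0,0],[-0.03,0.015,0,0,0],[-0.03,0.015,0,0,0]]' >/dev/null
python3 -m inch '[[-0.02,0.01,0,0,0],[-0.01,0.005,0,0,0],[0,0,0,0,0],[0,0,0,0,0],[0,0,0,0,0]]' 
python3 st.py 18 -206 47
```

```text
time_s: 6.87
eef_pos: [596.1, -138.0, 121.3]
ee_rot: [0.005, 0.714, 0.7, -0.001]
force: [-0.2, -0.4, 0.5]
grip_width: 0.003
t 6.87 pre-frame [  12.3 -191.9] z 121.3 toolx-ang-vs-pre-y 0.0014 F(pre) [-0.2 -0.4] 0.5 grip 0.003
to go: tool x(pre y) -14.1, tool y(pre x) 5.7, tool z 74.3
```

```bash
python3 -m inch '[[-0.007,0.003,0.01,0,0],[-0.007,0.003,0.015,0,0],[0,0,0.015,0,0],[0,0,0.015,0,0],[0,0,0.01,0,0]]' >/dev/null
python3 st.py 18 -206 47
python3 - <<'E'
from rig import capture
import cv2
cv2.imwrite("pics/w3.png",capture("wrist"))
c=capture("top")[135:245,170:335]; cv2.imwrite("pics/c3.png",cv2.resize(c,None,fx=4.8,fy=4.8,interpolation=cv2.INTER_CUBIC))
E
```

```text
t 7.28 pre-frame [  19.4 -205.3] z 52.6 toolx-ang-vs-pre-y 0.0056 F(pre) [ 0.2 -0.3] -0.0 grip -0.0
to go: tool x(pre y) -0.7, tool y(pre x) -1.4, tool z 5.6
```

View pics/c3.png

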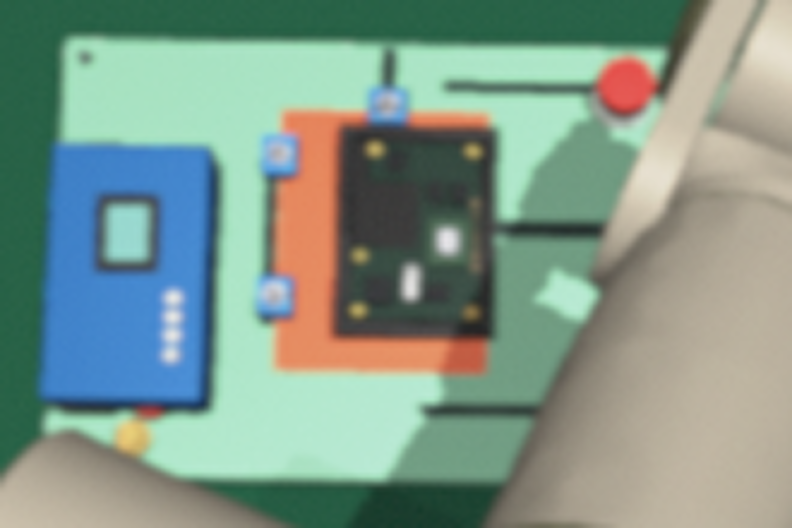

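The picture shows the carrier straight and on the end stop, its corners at (342,128) and (492,336). Now I push the jaw.

```bash
python3 -m inch '[[0.002,-0.001,0.003,0.005,0],[0.003,0,0,0,0],[0.003,0,0,0,0],[0.003,0,0,0,0],[0.003,0,0,0,0]]' >/dev/null
python3 st.py 18 -206 47
python3 -m inch '[[0.003,0,0,0,0],[0.003,0,0,0,0],[0.003,0,0,0,0],[0.003,0,0,0,0],[0.003,0,0,0,0]]' >/dev/null
python3 st.py 18 -112 47
python3 -m inch '[[0.003,0,0,0,0],[0.003,0,0,0,0],[0.003,0,0,0,0],[0.003,0,0,0,0],[0.003,0,0,0,0]]' >/dev/null
python3 st.py 18 -112 47
```

```text
t 7.8 pre-frame [  18.8 -190.2] z 50.8 toolx-ang-vs-pre-y 0.0001 F(pre) [ 0.2 -0.5] -0.1 grip -0.003
to go: tool x(pre y) -15.8, tool y(pre x) -0.8, tool z 3.8
t 8.22 pre-frame [  19.3 -174.6] z 51.9 toolx-ang-vs-pre-y 0.0008 F(pre) [-1.5 -2.8] -1.6 grip -0.002
to go: tool x(pre y) 62.6, tool y(pre x) -1.3, tool z 4.9
t 8.63 pre-frame [  19.3 -158.4] z 51.9 toolx-ang-vs-pre-y 0.0006 F(pre) [-0.3 -3. ] 0.6 grip 0.001
to go: tool x(pre y) 46.4, tool y(pre x) -1.3, tool z 4.9
```

```bash
python3 -m inch '[[0.003,0,0,0,0],[0.003,0,0.001,0,0],[0.003,0,0.001,0,0],[0.003,0,0,0,0],[0.003,0,0,0,0]]' >/dev/null
python3 -m inch '[[0.003,0,0,0,0],[0.003,0,0,0,0],[0.003,0,0,0,0],[0.003,0,0,0,0],[0.003,0,0,0,0]]' >/dev/null
python3 st.py 18 -112 47
python3 -m inch '[[0.002,0,0,0,0],[0.002,0,0,0,0],[0.002,0,0,0,0],[0.002,0,0,0,0],[0.002,0,0,0,0]]' >/dev/null
python3 st.py 18 -91 47
python3 -m inch '[[0.0015,0,0,0,0],[0.0015,0,0,0,0],[0.0015,0,0,0,0],[0.0015,0,0,0,0],[0.0015,0,0,0,0]]' >/dev/null
python3 st.py 18 -91 47
```

```text
t 9.47 pre-frame [  19.9 -125.3] z 50.2 toolx-ang-vs-pre-y 0.0007 F(pre) [ 0.4 -1.8] 2.6 grip 0.005
to go: tool x(pre y) 13.3, tool y(pre x) -1.9, tool z 3.2
t 9.88 pre-frame [  19.9 -113.9] z 50.1 toolx-ang-vs-pre-y 0.0008 F(pre) [-1.2 -3. ] 0.9 grip 0.002
to go: tool x(pre y) 22.9, tool y(pre x) -1.9, tool z 3.1
t 10.3 pre-frame [  19.9 -106.3] z 50.1 toolx-ang-vs-pre-y 0.0007 F(pre) [-0.8 -4. ] 2.4 grip -0.006
to go: tool x(pre y) 15.3, tool y(pre x) -1.9, tool z 3.1
```

```bash
python3 -m inch '[[0.0015,0,0,0,0],[0.0015,0,0,0,0],[0.0015,0,0,0,0],[0.0015,0,0,0,0],[0.0015,0,0,0,0]]' >/dev/null
python3 st.py 18 -91 47
python3 -m inch '[[0.001,0,0,0,0],[0.001,0,0,0,0],[0.001,0,0,0,0],[0.001,0,0,0,0],[0.001,0,0,0,0]]' >/dev/null
python3 st.py 18 -91 47
python3 -m inch '[[0.0005,0,0,0,0],[0.0005,0,0,0,0],[0.0005,0,0,0,0],[0.0005,0,0,0,0],[0.0005,0,0,0,0]]' >/dev/null
python3 st.py 18 -91 47
```

```text
t 10.72 pre-frame [ 19.9 -98.3] z 50.1 toolx-ang-vs-pre-y 0.0005 F(pre) [-1.1 -4.7] 2.3 grip 0.003
to go: tool x(pre y) 7.3, tool y(pre x) -1.9, tool z 3.1
t 11.13 pre-frame [ 19.9 -92.6] z 50.1 toolx-ang-vs-pre-y 0.0006 F(pre) [-1.9 -3.3] 2.8 grip -0.001
to go: tool x(pre y) 1.6, tool y(pre x) -1.9, tool z 3.1
t 11.55 pre-frame [ 19.9 -90.1] z 50.1 toolx-ang-vs-pre-y 0.0008 F(pre) [-2.5 -7.1] 3.2 grip -0.002
to go: tool x(pre y) -0.9, tool y(pre x) -1.9, tool z 3.1
```

```bash
python3 -m inch '[[0.0007,0,0,0,0],[0.0007,0,0,0,0],[0.0007,0,0,0,0],[0.0007,0,0,0,0],[0.0007,0,0,0,0]]' >/dev/null
python3 st.py
python3 -m inch '[[0.001,0,0,0,0],[0.001,0,0,0,0],[0.001,0,0,0,0],[0.001,0,0,0,0],[0.001,0,0,0,0]]' >/dev/null
python3 st.py
python3 - <<'E'
from rig import capture
import cv2
c=capture("top")[135:245,170:335]; cv2.imwrite("pics/c4.png",cv2.resize(c,None,fx=4.8,fy=4.8,interpolation=cv2.INTER_CUBIC))
E
```

```text
t 11.97 pre-frame [ 19.9 -90.1] z 50.2 toolx-ang-vs-pre-y 0.0006 F(pre) [-1.1 -6.7] 3.1 grip -0.003
t 12.38 pre-frame [ 19.9 -90.1] z 50.3 toolx-ang-vs-pre-y 0.0001 F(pre) [-1.7 -9.1] 2.8 grip 0.0
```

View pics/c4.png

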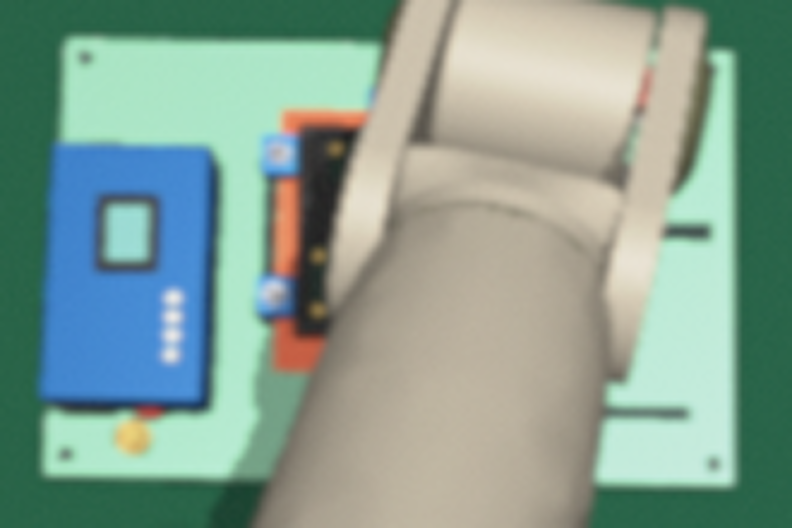

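The jaw has stalled with the carrier flush on both side stops, at crop (297,150) and (297,295). I retreat and then check the end-stop contact with a light nudge.

```bash
python3 -m inch '[[-0.003,0,0,0,0],[-0.006,0,0,0,0],[-0.006,0,-0.01,0,0],[0,0,-0.03,0,0],[0,0,-0.03,0,0]]' >/dev/null
python3 -m inch '[[0.01,-0.01,-0.005,0,0],[0.025,-0.025,0,0,0],[0.025,-0.025,0,0,0],[0.02,-0.02,0,0,0],[0.01,-0.01,0,0,0]]' >/dev/null
python3 -m inch '[[0,-0.005,0,0,0],[0,0,0,0,0],[0,0,0,0,0],[0,0,0,0,0],[0,0,0,0,0]]' >/dev/null
python3 st.py -80 -2 42
python3 - <<'E'
from rig import capture
import cv2
c=capture("top")[135:245,170:335]; cv2.imwrite("pics/c5.png",cv2.resize(c,None,fx=4.8,fy=4.8,interpolation=cv2.INTER_CUBIC))
E
```

```text
t 13.68 pre-frame [-78.3 -12.2] z 130.3 toolx-ang-vs-pre-y -0.0047 F(pre) [0.2 0.1] 0.3 grip 0.001
to go: tool x(pre y) 10.2, tool y(pre x) -1.7, tool z 88.3
```

View pics/c5.png

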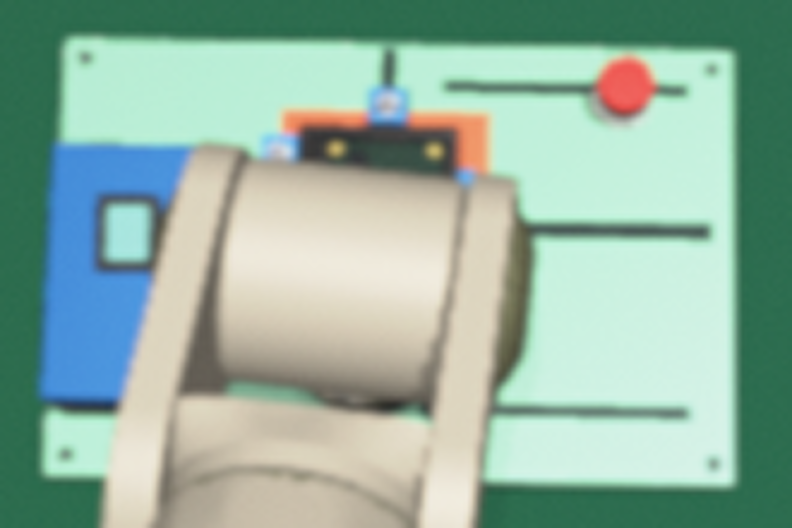

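The picture shows the carrier's end still at the end stop (388,126) and the jaw nose on its right side. I confirm with a light push; contact should come at x = -56.7.

```bash
python3 -m inch '[[0.005,-0.001,0.02,0,0],[0.005,-0.001,0.02,-0.004,0],[0,0,0.02,0,0],[0,0,0.012,0,0],[0,0,0.004,0,0]]' >/dev/null
python3 -m inch '[[0,0,0.002,0,0],[0,0,0,0,0],[0,0.002,0,0,0],[0,0.002,0,0,0],[0,0.002,0,0,0]]' >/dev/null
python3 st.py -58 -2 42
```

```text
t 14.57 pre-frame [-67.7  -7.4] z 51.2 toolx-ang-vs-pre-y -0.0059 F(pre) [0.3 0.4] -0.2 grip 0.003
to go: tool x(pre y) 5.4, tool y(pre x) 9.7, tool z 9.2
```

```bash
python3 -m inch '[[0,0,0.004,0,0],[0,0,0.004,0,0],[0,0,0.001,0,0],[0,0,0,0,0],[0,0,0,0,0]]' >/dev/null
python3 st.py -58 -2 42
python3 -m inch '[[0,0.001,0,0,0],[0,0.001,0,0,0],[0,0.001,0,0,0],[0,0.001,0,0,0],[0,0.001,0,0,0]]' >/dev/null
python3 st.py -58 -2 42
```

```text
t 14.98 pre-frame [-66.2  -7.7] z 42.4 toolx-ang-vs-pre-y -0.0058 F(pre) [-0.   0.1] 0.1 grip 0.002
to go: tool x(pre y) 5.7, tool y(pre x) 8.2, tool z 0.4
t 15.4 pre-frame [-60.9  -7.6] z 42.7 toolx-ang-vs-pre-y -0.0057 F(pre) [-0.5  0.4] 0.2 grip 0.001
to go: tool x(pre y) 5.6, tool y(pre x) 2.9, tool z 0.7
```

```bash
python3 -m inch '[[0,0.0008,0,0,0],[0,0.0008,0,0,0],[0,0.0008,0,0,0],[0,0.0008,0,0,0],[0,0.0008,0,0,0]]' >/dev/null
python3 st.py
python3 -m inch '[[0,0.0008,0,0,0],[0,0.0008,0,0,0],[0,0.0008,0,0,0],[0,0.0008,0,0,0],[0,0.0008,0,0,0]]' >/dev/null
python3 st.py
```

```text
t 15.82 pre-frame [-56.5  -7.6] z 42.9 toolx-ang-vs-pre-y -0.0057 F(pre) [-2.8  0.5] 1.2 grip -0.0
t 16.23 pre-frame [-56.5  -7.4] z 42.3 toolx-ang-vs-pre-y -0.0047 F(pre) [-5.5 -0.9] 2.4 grip 0.002
```

It stalls at -56.5, so the carrier is seated at the end stop. I retreat for a clear final look.

```bash
python3 -m inch '[[0,-0.003,0,0,0],[0,-0.006,0,0,0],[0,-0.006,-0.01,0,0],[0,0,-0.03,0,0],[0,0,-0.035,0,0]]' >/dev/null
python3 -m inch '[[0,-0.01,-0.03,0,0],[0,-0.025,-0.03,0,0],[0,-0.035,-0.01,0,0],[0,-0.035,0,0,0],[0,-0.03,0,0,0]]' >/dev/null
python3 -m inch '[[0,-0.01,0,0,0],[0,0,0,0,0],[0,0,0,0,0],[0,0,0,0,0],[0,0,0,0,0]]' >/dev/null
python3 st.py
python3 - <<'E'
from rig import capture
import cv2
c=capture("top")[135:245,170:335]; cv2.imwrite("pics/c6.png",cv2.resize(c,None,fx=4.8,fy=4.8,interpolation=cv2.INTER_CUBIC))
E
```

```text
t 17.48 pre-frame [-227.2   -3.1] z 190.5 toolx-ang-vs-pre-y -0.0053 F(pre) [-0.2  0.3] 0.2 grip -0.003
```

View pics/c6.png

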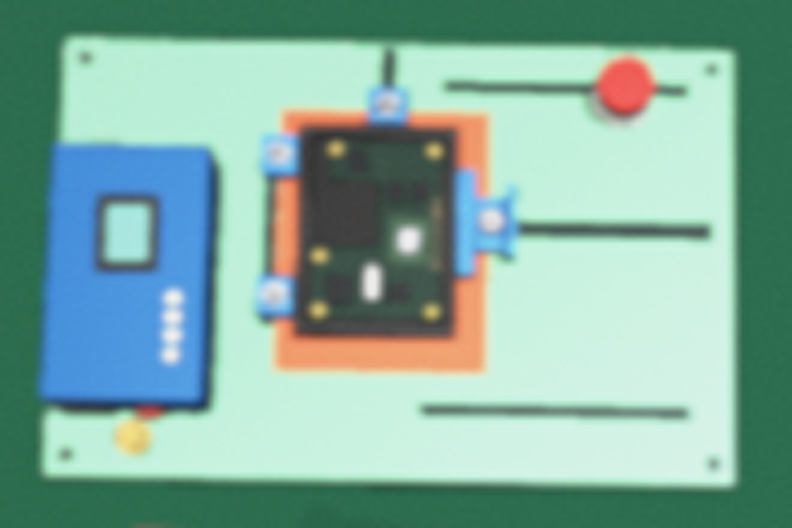

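The final picture shows the carrier, corners at about (300,128) and (453,336), against the end stop and both side stops. The jaw nose touches its right side, and the jar and thumb nut have not moved.

```bash
python3 -c "
from rig import finish_job; print(finish_job())"
```

```text
the job is handed in; nothing more can be done
None
```

The carrier is seated against the end stop and both side stops, the jaw is closed on its other long side, and the job is handed in (no verdict came back).

With shut fingers I pushed the carrier along +x until it stalled on the end stop. Then I pushed the jaw by its tab, which carried the carrier sideways onto the side stops until everything stalled.

- **End stop:** a light re-push stalled at the same place as the first push (tool at x = -56.5 mm against -56.7 mm).
- **Side stops and jaw:** the push stalled with the tool at y = -90.1 mm.
- **Forces:** measured wrist force was at most about 10 N, well under the 45 N limit.
- **Final picture:** the carrier looked flush on all three stops with the jaw nose touching it. The jar and thumb nut had not moved, and the arm was clear. I judged this by eye and did not compute the final pose from pixels. I did not check the items on the table again, but the arm never went near them at low height.

No check failed. The only disagreement was small: the preheater's yaw came out at -0.022 rad from the top camera and -0.006 rad different from that in the wrist view, which did not affect the pushes.

The job took about 17.5 s of the 64 s allowed.

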